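# Take the wing cap off the bakery dough mixer

### The job

Lift the loose lid off the dough mixer by its knob and set it down, right way up, in the middle of the round wooden board. Then take off the orange wing cap that holds the kneading arms on the mixer's drive column: nobody remembers whether its quick thread is left- or right-handed, so try it one way and, if it will not yield, the other, unscrew it and lift it off. Finish while still holding the cap in the gripper, still and upright, clear of the mixer and about 10 cm above its rim; do not put it down or let go, and leave the loaf, jar and scraper where they are.

Things in the scene. Friction and masses are not known exactly. Their poses are not given: they have to be found in the camera images.
- mixer: bench dough mixer, fixed: white round base (radius 118, 70 high), on it a steel bowl (outer radius 95 at the rim, wall 5, rim 155 above the bench, inner floor 74 above it) with a drive column in its centre; white motor tower (75 by 130, 150 high) centred 140 mm from the bowl's axis on the mixer's -x side. Origin: on the bowl's axis at bench level, z up. mm
- lid: loose round grey lid, radius 101 mm, black knob in the middle, 250 g. Origin: centre of its underside (bottom of a locating ring, radius 80, 8 high, that drops into the bowl); z up. Disc from 8 to 14 mm above the origin, knob's top 50 mm above it. On the bowl the origin is 147 mm above the bench; standing on the board 12 mm
- lid_knob (a point): centre of the lid's knob, the place to grip: a round head of diameter 36 mm from 30 to 46 mm above the lid's origin, on a neck of diameter 20 mm; the point is 38 mm above the lid's origin; its axes are the lid's
- cap: orange wing cap on the column under the lid, 70 g: skirt of diameter 52 mm, 24 high, on it a wing (bar) 50 long along x, 14 thick along y, 20 high (24 to 44 above the origin). Origin: centre of underside, 97 mm above the bench when on; z up. Wing top 14 below the rim. Thread hand is hidden and varies; cannot be pulled up until unscrewed (see cap_wing)
- cap_wing (a point): grip point: middle of the cap's wing, 34 mm above the cap's origin, axes as the cap's; pinch the wing across y. Turned the wrong way it hits a hard stop within 0.25 rad; the right way it turns without rising, lightly if not pressed down (3 mm of up-and-down play), lifts straight off from 0.9 rad (1.2 is good), stops hard at about 2.1
- board: fixed round wooden board lying on the bench, radius 125 mm, 12 mm thick, where the lid goes. Origin: centre of its underside, at the bench surface. Mixer and board may change sides
- loaf: bystander: small flat round loaf, radius 45 mm, 32 mm high; origin: centre of its underside
- jar: bystander: jar with red cap, radius 33 mm, 100 mm high; origin: centre of its underside
- scraper: bystander: dough scraper lying flat, thin steel blade about 75 by 120 mm, wooden grip 26 mm wide and 24 mm high along its -x edge; origin: middle of the blade's underside
There are look-alikes about, which are no part of the job. Several things have the shape of the lid; the one meant has the colours described above.

How it is judged:
On the way, in this order (a step that is already met when the one before it is completed fails the run):
1. the lid lies right way up on the board, let go, and the cap is still on (horizontal distance between lid and board below 0.06 m and height (world z) of lid below 0.017 m and angle between lid's own z axis and vertical below 0.08 rad and contact force between lid and the fingers below 0.05 N and linear speed of lid below 0.02 m/s and height (world z) of cap below 0.105 m), for 0.2 s.
2. the cap is off the column, held by the fingers (height (world z) of cap above 0.13 m and contact force between cap and the fingers above 1 N), for 0.2 s.
At the end, for the whole second after the job is handed in: the cap is held still between the fingers, upright within 0.3 rad, its underside at least 60 mm above the bowl's rim and touching nothing else; the lid rests flat and right way up on the board, its centre within 60 mm of the board's, not touched by the robot (height (world z) of cap above 0.215 m and angle between cap's own z axis and vertical below 0.3 rad and contact force between cap and the fingers above 1 N and linear speed of cap below 0.03 m/s and contact force between cap and mixer below 0.05 N and contact force between cap and lid below 0.05 N and horizontal distance between lid and board below 0.06 m and height (world z) of lid below 0.017 m and angle between lid's own z axis and vertical below 0.08 rad and contact force between lid and board above 0.5 N and contact force between lid and the fingers below 0.05 N and linear speed of lid below 0.02 m/s); the arm keeps its last pose, push and grip.
It fails at once if the loaf, jar or scraper is moved by more than 30 mm or tipped (distance of any of loaf, jar, scraper from where it was at the start of the episode above 0.03 m or angle between any of loaf, jar, scraper's own z axis and vertical above 0.3 rad).
It also fails if it takes over 70 s, if anything falls off the work surface, if the arm or the gripper's body presses on something with over 40 N, if the wrist force passes 120 N, or if a joint passes its speed limit or range.

### The arm

A 6-joint arm with a two-finger parallel gripper is mounted at the origin on the work surface. World frame = base frame: x ahead of the robot, y to its left, z up, the work surface at z = 0. Lengths are in m, angles in rad, forces in N, time in s.
With the tool pointing down it reaches from about 0.275 to 0.725 m from the base axis. Payload 5.6 kg.
Tool frame: the origin (TCP) lies midway between the tips of the shut fingers; the grasp point (between the pads) lies 19 mm behind it; z points along the fingers, y is the direction in which the jaws open and shut (so a half turn about z gives the same grasp; the last joint's range is limited). The gripper opens to 85 mm and grips with 20 to 120 N. Pads are 22 mm wide; open, the fingers measure 114 mm over their backs; the gripper's body (76 mm by 85 mm) begins 54 mm behind the grasp point. The pads swing forward as they close: fully open they stand 13 mm farther back than shut.
Start: joints at [-1.025, 0.255, 0.108, 0, -1.424, -0.285], TCP at [0.142, -0.531, 0.231] pointing down, gripper open.
Joint ranges: [-2.95, 2.95], [-1.21, 1.97], [-1.09, 1.5], [-2.87, 1.71], [-2.94, -0.07], [-3.05, 3.05]. Speed limits (rad/s): [2.57, 2.57, 3.14, 3.14, 3.14, 3.14].

### API

Orientations are given as a unit quaternion [x, y, z, w].
In Python, from rig import * gives the robot as it stands.
- The arm moves only by the shell command python3 -m creep 'ROWS'. ROWS is text: rows parted by semicolons, each of 7 numbers parted by spaces: the shift along the tool's x, y, z in cm, then the turn, a rotation vector about the tool's x, y, z in rad, then the finger opening in cm, from 0 to 8.54. In form: x y z wx wy wz claw; .... A call has 1 to 10 rows; each row is the pose to reach, as a shift and turn from the pose commanded when the call began, along the tool's axes at that moment; what a row does not reach only later rows make up. A row lasts 1/8 s, in which the tool goes at most 62.5 mm and 10.7 degrees, less where a joint would pass 70% of its speed; a pose out of reach is approached as far as the arm can. A call with a gripper value outside its range is refused whole. The fingers move at their own pace and stop on an object; the grip force is fixed at half the most. Time passes only in rows, so rows that repeat a pose let the fingers close. It gives the time, the measured TCP pose, the force and the opening at its end, in the units of the state.
- read_state(): the state, without advancing time (a new reading comes with each control period).
- read_camera(name): name is "scene" or "top"; returns (picture, depth): 384x512x3 uint8, blue, green, red; 384x512 float32, m along the optical axis (not along the pixel's ray), 0 where there is no reading.
- camera_info(name): a dict with "vfov" (degrees; the focal length in pixels is half the picture's height over the tangent of half this angle, whatever the lens; pixels are square), "cx", "cy" (the principal point, pixels), "dist_coeffs" ([k1, k2, p1, p2, k3] as OpenCV has them; the pictures are not rectified), "R" (3x3) and "t" (3): a world point X has camera coordinates R X + t. Camera axes: x right, y down, z forward; pixel columns grow to the right and rows downward; lengths in m; the calibration is good to about 2 mm. A picture is of the moment at which its call begins. camera_info takes no time and is no camera call.
- sign_off(): hands the job in, once; it reports no verdict.
The state is a dict: "clock": time; "joint_positions": joint angles; "joint_vel": joint speeds; "effort": joint torques, N m; "position": TCP position; "ee_rot": TCP orientation; "contact_force": force on the tool from outside, world axes, zero at the start; "wrist_torque": the same for the moment, N m; "width": opening from 0.0 (shut) to 1.0 (fully open).
Only numpy, scipy, OpenCV 4.12 (cv2) and the standard library are available. Lean on these libraries where they do the work, as an engineer would, in place of code of your own. Each camera call takes 0.05 s, during which the arm holds its last target. There are 200 camera calls.

## Working session

There is one attempt and no reset: what is moved stays moved. The work goes in short steps, Python scripts to look and compute and a shell command to move; the robot and the scene stay as the last step left them, time stands still between calls to the robot, and variables do not carry over. Pictures are saved under pics/ and viewed, about 8 in all and at most 12, crops included, and the job is handed in when it is done.

```bash
mkdir -p pics; ls
cat > h.py <<'E'
from rig import *
import numpy as np, cv2
def K(name):
    c=camera_info(name); f=192/np.tan(np.radians(c["vfov"])/2)
    return np.array([[f,0,c["cx"]],[0,f,c["cy"]],[0,0,1]]),np.array(c["dist_coeffs"],float),np.array(c["R"]),np.array(c["t"])
def ray(name,uv,z):
    k,d,R,t=K(name); uv=np.array(uv,float).reshape(-1,1,2)
    n=cv2.undistortPoints(uv,k,d).reshape(-1,2)
    o=-R.T@t; D=np.c_[n,np.ones(len(n))]@R
    return o+D*((z-o[2])/D[:,2])[:,None]
def pts(name,depth):
    k,d,R,t=K(name); v,u=np.mgrid[0:384,0:512]
    n=cv2.undistortPoints(np.stack([u,v],-1).reshape(-1,1,2).astype(float),k,d).reshape(-1,2)
    P=np.c_[n,np.ones(len(n))]*depth.reshape(-1,1)
    return ((P-t)@R).reshape(384,512,3)
def proj(name,X):
    k,d,R,t=K(name)
    return cv2.projectPoints(np.array(X,float).reshape(-1,1,3),cv2.Rodrigues(R)[0],t,k,d)[0].reshape(-1,2)
E
python3 - <<'E'
from h import *
s=read_state();print(s)
for n in("top","scene"):
    p,d=read_camera(n);cv2.imwrite(f"pics/{n}0.png",p);np.save(f"{n}0.npy",d)
    c=camera_info(n);print(n,c["vfov"],-np.array(c["R"]).T@c["t"],c["dist_coeffs"])
a=[cv2.imread(f"pics/{n}0.png") for n in("top","scene")]
E
```

```text
pics
{'clock': 0.0, 'joint_positions': array([-1.02541045e+00,  2.55787657e-01,  1.07013057e-01, -4.78376462e-04,
       -1.42390977e+00, -2.84598044e-01]), 'joint_vel': array([-3.22178076e-04,  4.96466939e-04,  1.90065182e-04,  1.18420913e-03,
       -1.12942022e-03,  3.82464684e-05]), 'effort': array([ 6.14311375e-04, -3.86626339e+01,  2.37938994e+01,  5.36537871e+00,
       -6.20157982e-03, -3.11285964e-05]), 'position': array([ 0.1417433 , -0.5309106 ,  0.23037717]), 'ee_rot': array([-1.29989730e-01,  9.91514863e-01,  9.59277569e-04, -1.64114739e-04]), 'contact_force': array([ 0.26446035,  0.19947543, -0.23914614]), 'wrist_torque': array([-0.00573217, -0.01218465,  0.02004959]), 'width': 1.0021721401231665}
top 48.920414448459475 [ 0.39408303 -0.08172025  1.6031753 ] [-0.09430492  0.          0.          0.          0.        ]
scene 45.85741623445146 [1.00212995 0.80476097 1.7484545 ] [-0.14354396  0.          0.          0.          0.        ]
```

View pics/top0.png

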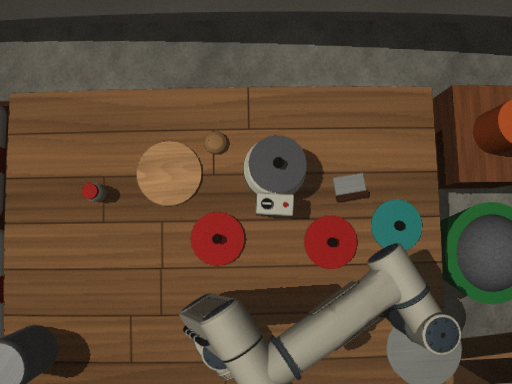

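View pics/scene0.png

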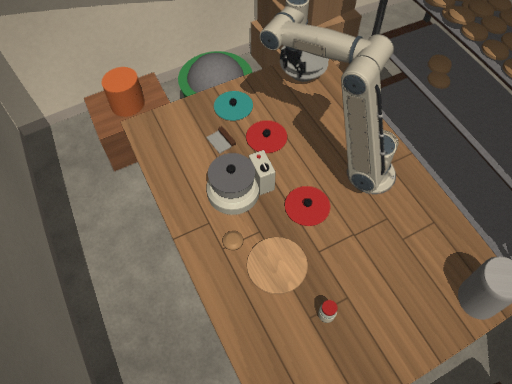

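The top view shows the mixer with its grey lid at about (277,165) and the knob at (279,162). The tower is below it at (275,204), the board is at (169,173), the loaf at (215,142), the jar at (92,191) and the scraper at (350,187). The red and teal discs are look-alikes. The scene view agrees, with the lid at (231,172) and the board at (277,265).

Run:
```python
from h import *
for n,(ku,kv),(bu,bv) in(("top",(279,162),(169,173)),("scene",(231,170),(277,265))):
    p=cv2.imread(f"pics/{n}0.png");d=np.load(f"{n}0.npy");P=pts(n,d)
    g=cv2.cvtColor(p,cv2.COLOR_BGR2GRAY)
    v,u=np.mgrid[0:384,0:512]
    r=np.hypot(u-ku,v-kv)
    lid=(P[...,2]>.152)&(P[...,2]<.17)&(r<50)
    print(n,"depth lid z",np.median(P[lid][:,2]), "bbox world",P[lid].min(0),P[lid].max(0))
    m=(abs(P[...,2]-.161)<.004)&(r<50)
    c=cv2.minEnclosingCircle(P[m][:,:2].astype(np.float32));print(" lid circle",c,m.sum())
    k=(P[...,2]>.189)&(r<20);print(" knob depth centre",P[k].mean(0),k.sum(),P[k][:,2].max())
    bl=((g<35)&(r<12)).astype(np.uint8);print(" knob px",np.argwhere(bl).mean(0)[::-1],bl.sum())
    rb=np.hypot(u-bu,v-bv)
    m=(abs(P[...,2]-.012)<.0045)&(rb<45)
    c=cv2.minEnclosingCircle(P[m][:,:2].astype(np.float32));print(" board circle",c,np.median(P[m],0),m.sum())
    m=(abs(P[...,2]-.15)<.008)&(P[...,0]<P[lid][:,0].min()+.01)&(r<80)
    if m.sum(): print(" tower",cv2.minAreaRect(P[m][:,:2].astype(np.float32)),m.sum())
print("ray knob top",ray("top",[[279,162]],.195))
p=cv2.imread("pics/top0.png");cv2.imwrite("pics/c0.png",cv2.resize(p[110:260,70:390],None,fx=2.5,fy=2.5,interpolation=2))
```

```text
top depth lid z 0.15997110272391776 bbox world [ 0.45063431 -0.30430389  0.15202098] [ 0.71336065 -0.10475373  0.16941999]
 lid circle ((0.5854408740997314, -0.19831201434135437), 0.13019831478595734) 2062
 knob depth centre [ 0.6066661  -0.19888739  0.2427181 ] 89 1.6031752953500449
 knob px [278.16842105 162.26315789] 95
 board circle ((0.608913779258728, 0.19201159477233887), 0.17064592242240906) [0.60897056 0.19718891 0.01147347] 2561
 tower ((0.448383092880249, -0.1904061734676361), (0.12840387225151062, 0.02112484537065029), 88.79120635986328) 236
scene depth lid z 0.15953893465767585 bbox world [ 0.44529373 -0.30416339  0.15200547] [ 0.72231476 -0.10269396  0.16976685]
 lid circle ((0.5815773606300354, -0.20439201593399048), 0.13894039392471313) 988
 knob depth centre [ 0.67166739 -0.06705197  0.40085901] 53 1.7484545010483108
 knob px [230.5        168.66666667] 48
 board circle ((0.6154301166534424, 0.19460278749465942), 0.19557812809944153) [0.61718467 0.20442139 0.01119226] 1849
 tower ((0.4483696520328522, -0.19053825736045837), (0.12511813640594482, 0.013238891027867794), 89.56077575683594) 54
ray knob top [[ 0.61498182 -0.20600723  0.195     ]]
```

View pics/c0.png

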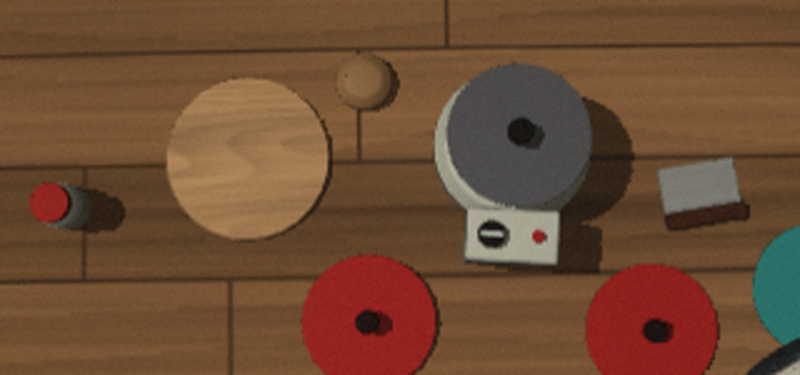

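The crop shows the lid disc centred near (519,136) in crop pixels, the board at (248,159) and the tower square to the world axes. Next I'll get centres from colour contours and rays.

Run:
```python
from h import *
def ctr(n,m,z,seed):
    m=cv2.morphologyEx(m.astype(np.uint8),cv2.MORPH_CLOSE,np.ones((3,3)))
    m=cv2.morphologyEx(m,cv2.MORPH_OPEN,np.ones((5,5)))
    cs,_=cv2.findContours(m,0,1)
    c=max([c for c in cs if cv2.pointPolygonTest(c,seed,True)>-5],key=cv2.contourArea)
    c=cv2.convexHull(c)
    w=ray(n,c.astype(float),z)[:,:2]
    A=np.c_[2*w,np.ones(len(w))];s=np.linalg.lstsq(A,(w**2).sum(1),rcond=None)[0]
    return s[:2].round(4),np.sqrt(s[2]+s[:2]@s[:2]).round(4)
for n,k,b,l in(("top",(278,165),(169,173),(215,142)),("scene",(231,175),(277,265),(233,240))):
    p=cv2.imread(f"pics/{n}0.png");h=cv2.cvtColor(p,cv2.COLOR_BGR2HSV);P=pts(n,np.load(f"{n}0.npy"))
    print(n,"lid",ctr(n,(h[...,1]<70)&(h[...,2]<125)&(P[...,2]>.14),.161,k))
    print(" lid nodepth",ctr(n,(h[...,1]<70)&(h[...,2]<125)&(h[...,2]>10)&(np.hypot(*(np.mgrid[0:384,0:512]-np.array([k[1],k[0]])[:,None,None]))<34),.161,k))
    z=P[...,2]
    print(" board",ctr(n,(abs(z-.0115)<.005)&(h[...,2]>90),.012,b))
    print(" knob",ray(n,[[278.2,162.3]] if n=="top" else [[230.5,168.7]],.19))
    m=(z>.015)&(np.hypot(*(np.mgrid[0:384,0:512]-np.array([l[1],l[0]])[:,None,None]))<16)&(h[...,1]>90)
    print(" loaf",P[m].mean(0),P[m].max(0))
    print(" ",np.median(h[k[1]+8,k[0]+5:k[0]+12],0))
```

```text
top lid (array([ 0.6138, -0.2036]), np.float64(0.1006))
 lid nodepth (array([ 0.6106, -0.2042]), np.float64(0.103))
 board (array([0.6088, 0.1987]), np.float64(0.1232))
 knob [[ 0.61478215 -0.20370502  0.19      ]]
 loaf [0.7164058  0.01750345 0.04987286] [0.76256011 0.0625855  1.6031753 ]
  [15.  7. 75.]
scene lid (array([ 0.6216, -0.1981]), np.float64(0.1013))
 lid nodepth (array([ 0.62  , -0.1843]), np.float64(0.1128))
 board (array([0.6159, 0.2007]), np.float64(0.1268))
 knob [[ 0.62355329 -0.19650306  0.19      ]]
 loaf [0.73468203 0.03888367 0.05479549] [1.00212995 0.80476097 1.7484545 ]
  [ 13.  17. 103.]
```

```bash
cat >> h.py <<'E'
from scipy.spatial.transform import Rotation as Ro
def plan(target,yaw=None):
    "row (cm, rad) from the present pose to target; yaw = direction of tool y in the world, tool straight down"
    s=read_state(); R=Ro.from_quat(s["ee_rot"]); y=R.as_matrix()[:,1]
    cur=np.arctan2(y[1],y[0]); yaw=cur if yaw is None else yaw
    yaw=cur+(yaw-cur+np.pi/2)%np.pi-np.pi/2
    c,n=np.cos(yaw),np.sin(yaw); D=np.array([[n,c,0],[-c,n,0],[0,0,-1.]])
    D=np.array([np.cross([c,n,0],[0,0,-1]),[c,n,0],[0,0,-1]]).T
    sh=R.inv().apply(np.array(target)-s["position"])*100
    w=(R.inv()*Ro.from_matrix(D)).as_rotvec()
    print("clock",s["clock"].__round__(2),"pos",s["position"].round(4),"yaw",cur.round(3),"F",s["contact_force"].round(2),"T",s["wrist_torque"].round(2),"w",s["width"].__round__(3),"q",s["joint_positions"].round(2))
    print("row",sh.round(2),w.round(3))
E
python3 -c "
from h import *
plan([.616,-.201,.27],np.pi/2)"
```

```text
clock 0.1 pos [ 0.1418 -0.531   0.2305] yaw 1.832 F [-0.38  0.25 -0.37] T [-0.05 -0.05  0.05] w 1.0 q [-1.03  0.26  0.11 -0.   -1.42 -0.28]
row [-54.33  19.66  -3.92] [ 0.002 -0.     0.261]
```

```bash
python3 -m creep '0 0 -4 0 0 0 8.54; -54.33 19.66 -4 0 0 0.26 8.54;-54.33 19.66 -4 0 0 0.26 8.54;-54.33 19.66 -4 0 0 0.26 8.54;-54.33 19.66 -4 0 0 0.26 8.54;-54.33 19.66 -4 0 0 0.26 8.54;-54.33 19.66 -4 0 0 0.26 8.54;-54.33 19.66 -4 0 0 0.26 8.54;-54.33 19.66 -4 0 0 0.26 8.54;-54.33 19.66 -4 0 0 0.26 8.54'
python3 -c "
from h import *
plan([.616,-.201,.27],np.pi/2)"
```

```text
clock: 1.35
position: [0.5994, -0.2124, 0.2709]
ee_rot: [-0.0, 1.0, 0.0, -0.0]
contact_force: [0.2, -0.8, 0.3]
width: 0.997
clock 1.35 pos [ 0.5994 -0.2124  0.2709] yaw 1.572 F [ 0.22 -0.81  0.26] T [-0.17 -0.07 -0.  ] w 0.997 q [-0.1   0.43  0.46 -0.   -1.6  -1.47]
row [-1.66  1.13  0.09] [ 0.    -0.001  0.001]
```

```bash
python3 -m creep '0 0 0 0 0 0 8.54;0 0 0 0 0 0 8.54' >/dev/null
python3 - <<'E'
from h import *
plan([.616,-.201,.27],np.pi/2)
p,d=read_camera("scene");q,e=read_camera("top")
a=cv2.resize(p[120:220,160:310],None,fx=4,fy=3.0*4/3);b=cv2.resize(q[110:230,210:350],None,fx=4,fy=4)
cv2.imwrite("pics/c1.png",a)
E
```

```text
clock 1.6 pos [ 0.598  -0.2138  0.2706] yaw 1.572 F [0.27 0.22 1.12] T [-0.02  0.06  0.04] w 1.002 q [-0.1   0.43  0.45  0.   -1.6  -1.47]
row [-1.8   1.27  0.06] [-0.    -0.001  0.001]
```

View pics/c1.png

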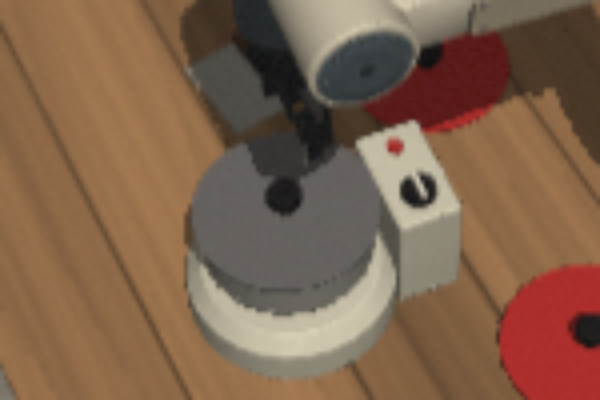

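The gripper is just short of the knob. In the crop the tips are at (315,150) and the knob is at (284,195), with the lid seated. I'll go over it and down.

```bash
python3 -m creep '-1.8 1.27 0 0 0 0 8.54;-1.8 1.27 5 0 0 0 8.54;-1.8 1.27 8 0 0 0 8.54;-1.8 1.27 9.8 0 0 0 8.54;-1.8 1.27 10.8 0 0 0 8.54;-1.8 1.27 10.8 0 0 0 8.54'
python3 -c "
from h import *
plan([.616,-.201,.162],np.pi/2)"
```

```text
clock: 2.45
position: [0.6155, -0.2017, 0.1634]
ee_rot: [0.0, 1.0, -0.0, -0.0]
contact_force: [0.4, 0.3, 0.1]
width: 0.994
clock 2.45 pos [ 0.6155 -0.2017  0.1634] yaw 1.571 F [0.39 0.32 0.15] T [ 0.04 -0.01  0.03] w 0.994 q [-0.08  0.47  0.26  0.   -1.35 -1.49]
row [-0.05  0.07  0.14] [-0. -0. -0.]
```

```bash
python3 -m creep '0 0 0 0 0 0 3;0 0 0 0 0 0 3;0 0 0 0 0 0 3;0 0 0 0 0 0 3;0 0 0 0 0 0 3;0 0 0 0 0 0 3;0 0 0 0 0 0 3;0 0 0 0 0 0 3'
python3 -m creep '0 0 -1 0 0 0 2.5;0 0 -2 0 0 0 2.5;0 0 -3 0 0 0 2.5;0 0 -5 0 0 0 2.5; 0 0 -5 0 0 0 2.5; 0 0 -5 0 0 0 2.5'
python3 - <<'E'
from h import *
plan([.611,.2,.27],np.pi/2)
p,d=read_camera("scene")
cv2.imwrite("pics/c2.png",cv2.resize(p[100:220,160:320],None,fx=4,fy=4))
E
```

```text
clock: 3.45
position: [0.6165, -0.2014, 0.1644]
ee_rot: [-0.0, 1.0, -0.0, 0.001]
contact_force: [-1.0, -0.1, 6.0]
width: 0.397
clock: 4.2
position: [0.6158, -0.2009, 0.2125]
ee_rot: [-0.0, 1.0, 0.0, -0.001]
contact_force: [-0.0, -0.9, -3.1]
width: 0.399
clock 4.2 pos [ 0.6158 -0.2009  0.2125] yaw 1.571 F [-0.04 -0.87 -3.06] T [0.07 0.01 0.01] w 0.399 q [-0.08  0.46  0.36 -0.   -1.47 -1.49]
row [ 0.46 40.09 -5.72] [ 0.001 -0.001  0.001]
```

View pics/c2.png

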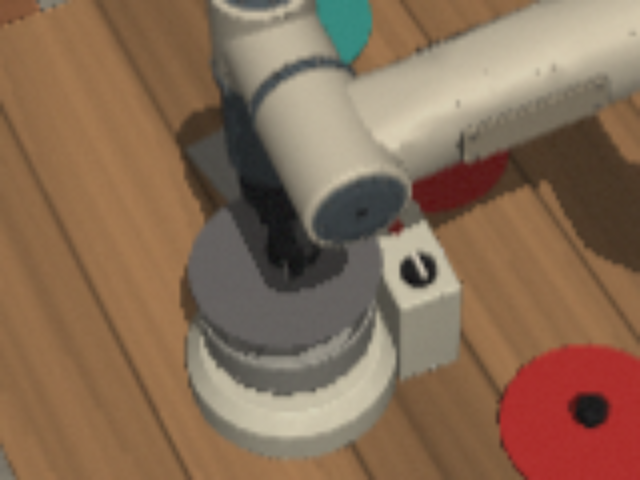

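The lid is lifted level, with the bowl's bright rim visible below it in the crop. I'll carry it to the board.

```bash
python3 -m creep '0 0 -3 0 0 0 2.5;0 2 -5 0 0 0 2.5;0 6 -5 0 0 0 2.5;0 10 -5 0 0 0 2.5;0 14 -5 0 0 0 2.5;0 18 -5 0 0 0 2.5;0 22 -5 0 0 0 2.5;.2 26 -5 0 0 0 2.5;.4 30 -5 0 0 0 2.5;.46 34 -5 0 0 0 2.5'
python3 -m creep '0 4 0 0 0 0 2.5;0 6 0 0 0 0 2.5;0 6 0 0 0 0 2.5;0 6 0 0 0 0 2.5'
python3 - <<'E'
from h import *
plan([.611,.2,.033],np.pi/2)
p,d=read_camera("scene");cv2.imwrite("pics/c3.png",cv2.resize(p[160:340,150:390],None,fx=3,fy=3))
q,e=read_camera("top");cv2.imwrite("pics/t3.png",q);np.save("t3.npy",e)
P=pts("top",e);h=cv2.cvtColor(q,cv2.COLOR_BGR2HSV)
m=(h[...,1]>120)&(h[...,0]>3)&(h[...,0]<14)&(h[...,2]>120)&(P[...,2]>.1)&(P[...,2]<.2)&(abs(P[...,1]+.2)<.08)
print("cap px",m.sum(),P[m].mean(0) if m.any() else "")
E
```

```text
clock: 5.5
position: [0.6107, 0.1401, 0.2624]
ee_rot: [-0.0, 1.0, -0.0, -0.001]
contact_force: [0.4, 0.3, -1.9]
width: 0.395
clock: 6.0
position: [0.6112, 0.198, 0.263]
ee_rot: [-0.0, 1.0, -0.0, -0.0]
contact_force: [0.1, -0.4, -1.4]
width: 0.397
clock 6.0 pos [0.6112 0.198  0.263 ] yaw 1.571 F [ 0.13 -0.42 -1.38] T [-0.06 -0.01  0.  ] w 0.397 q [ 0.56  0.44  0.46  0.   -1.59 -2.13]
row [1.0e-02 2.1e-01 2.3e+01] [-0.001 -0.     0.   ]
cap px 139 [ 0.61533214 -0.19903326  0.12754693]
```

View pics/c3.png

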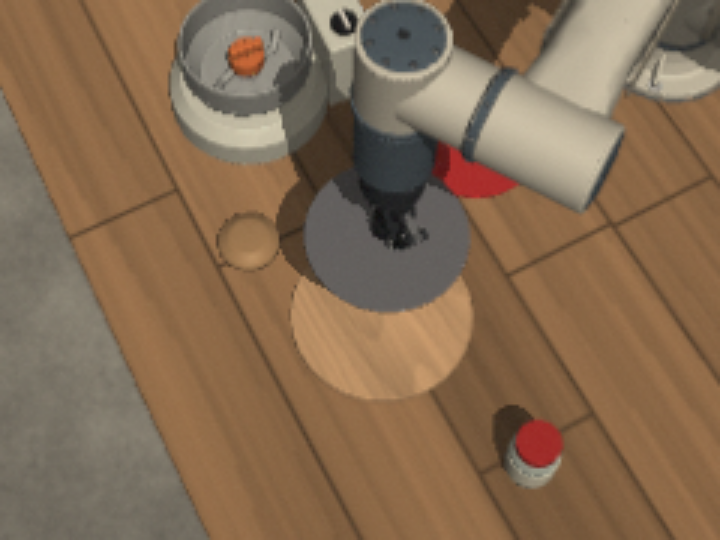

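The lid hangs level above the board (crop (387,240)), and the orange cap is now visible in the bowl at (246,55). I'll lower the lid.

```bash
python3 -m creep '0 .1 5 0 0 0 2.5;0 .1 10 0 0 0 2.5;0 .1 15 0 0 0 2.5;0 .1 19 0 0 0 2.5;0 .1 21.5 0 0 0 2.5;0 .1 22.5 0 0 0 2.5;0 .1 23 0 0 0 2.5;0 .1 23.2 0 0 0 2.5;0 .1 23.2 0 0 0 2.5'
python3 -m creep '0 0 .1 0 0 0 2.5;0 0 .2 0 0 0 2.5'
```

```text
clock: 7.22
position: [0.6117, 0.2001, 0.0322]
ee_rot: [-0.0, 1.0, 0.0, 0.001]
contact_force: [-0.1, -0.5, -2.4]
width: 0.4
clock: 7.48
position: [0.6114, 0.1999, 0.0296]
ee_rot: [-0.0, 1.0, 0.0, 0.0]
contact_force: [-0.2, -0.4, -2.8]
width: 0.395
```

```bash
python3 -m creep '0 0 .1 0 0 0 2.5;0 0 .2 0 0 0 2.5; 0 0 .2 0 0 0 2.5'
```

```text
clock: 7.85
position: [0.6113, 0.2, 0.0292]
ee_rot: [-0.001, 1.0, 0.0, 0.001]
contact_force: [-4.7, 0.5, 8.1]
width: 0.398
```

Contact is at the expected height. I'll open up, rise, and look.

```bash
python3 -m creep '0 0 0 0 0 0 8.54;0 0 0 0 0 0 8.54;0 0 0 0 0 0 8.54;0 0 0 0 0 0 8.54;0 0 0 0 0 0 8.54;0 0 0 0 0 0 8.54;0 0 -3 0 0 0 8.54;0 0 -8 0 0 0 8.54;0 0 -14 0 0 0 8.54;0 0 -22 0 0 0 8.54'
python3 - <<'E'
from h import *
plan([.611,.2,.25])
q,e=read_camera("top");cv2.imwrite("pics/t4.png",q);P=pts("top",e)
p,d=read_camera("scene");cv2.imwrite("pics/s4.png",p);S=pts("scene",d)
v,u=np.mgrid[0:384,0:512]
for n,im,Q in(("top",q,P),("scene",p,S)):
    h=cv2.cvtColor(im,cv2.COLOR_BGR2HSV)
    m=(h[...,1]<60)&(h[...,2]>20)&(Q[...,2]>.018)&(Q[...,2]<.034)&(np.hypot(Q[...,0]-.611,Q[...,1]-.2)<.13)
    A=np.c_[Q[m][:,:2],np.ones(m.sum())];s=np.linalg.lstsq(A,Q[m][:,2],rcond=None)[0]
    print(n,"lid",m.sum(),Q[m].min(0),Q[m].max(0),"plane",s)
    m=((h[...,1]>120)&(h[...,0]>3)&(h[...,0]<16)&(h[...,2]>100)&(Q[...,2]>.09)&(Q[...,2]<.2)&(np.hypot(Q[...,0]-.615,Q[...,1]+.2)<.07))
    print("cap",m.sum(),"centre",(Q[m].min(0)+Q[m].max(0))/2,Q[m].min(0),Q[m].max(0))
    w=m&(Q[...,2]>.134); print("wing",w.sum(),Q[w].mean(0),cv2.minAreaRect(Q[w][:,:2].astype(np.float32)))
    c=proj(n,[.615,-.2,.13])[0].astype(int); cv2.imwrite(f"pics/z{n}.png",cv2.resize(im[c[1]-35:c[1]+35,c[0]-35:c[0]+35],(400,400),interpolation=cv2.INTER_CUBIC)); print(c)
a=[cv2.imread(f"pics/z{n}.png") for n in("top","scene")];cv2.imwrite("pics/z4.png",np.hstack(a))
E
```

```text
clock: 9.1
position: [0.6107, 0.1996, 0.2316]
ee_rot: [-0.0, 1.0, -0.0, -0.0]
contact_force: [1.2, 0.8, 0.9]
width: 1.001
clock 9.1 pos [0.6107 0.1996 0.2316] yaw 1.572 F [1.2  0.81 0.95] T [ 0.1  -0.17 -0.02] w 1.001 q [ 0.56  0.44  0.38 -0.   -1.51 -2.13]
row [-0.02  0.04 -1.84] [-0. -0. -0.]
top lid 1610 [0.51225993 0.10035125 0.01804248] [0.71056175 0.29898804 0.0339036 ] plane [-0.00117687 -0.00252629  0.02626441]
cap 138 centre [ 0.61465271 -0.20165001  0.13037027] [ 0.59078708 -0.22678231  0.11161723] [ 0.63851833 -0.1765177   0.14912331]
wing 55 [ 0.61533003 -0.20176825  0.13994156] ((0.6152133941650391, -0.20166504383087158), (0.011551139876246452, 0.0464170016348362), 88.77779388427734)
[275 164]
scene lid 1447 [0.51717946 0.10238289 0.01801048] [0.71595502 0.30060865 0.03395147] plane [ 0.00141213 -0.00022771  0.02387082]
cap 124 centre [ 0.6221918  -0.19812771  0.12251409] [ 0.59658781 -0.22419669  0.09674369] [ 0.64779579 -0.17205873  0.14828449]
wing 33 [ 0.62208131 -0.19807866  0.13966266] ((0.6211530566215515, -0.19703078269958496), (0.01456412859261036, 0.046270545572042465), 86.36988067626953)
[232 175]
```

View pics/z4.png

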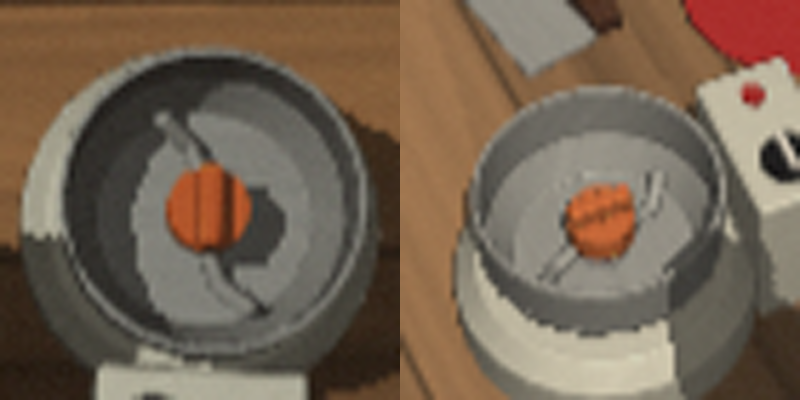

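View pics/s4.png

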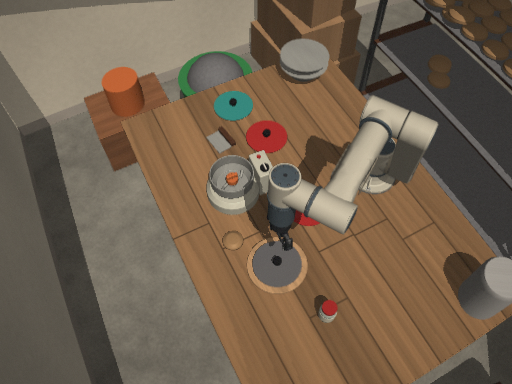

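The lid sits concentric on the board: in the scene view it is at (277,264), with a plane tilt of about 0.003. The cap is in the bowl centre with its wing along world x, and I measure it at about (0.617,-0.2005). I'll go back over the mixer.

```bash
python3 -m creep '-.6 -5 -2 0 0 0 5;-.6 -11 -2 0 0 0 5;-.6 -17 -2 0 0 0 5;-.6 -23 -2 0 0 0 5;-.6 -29 -2 0 0 0 5;-.6 -35 -2 0 0 0 5;-.6 -40 -2 0 0 0 5;-.6 -40 -2 0 0 0 5;-.6 -40 -2 0 0 0 5'
python3 - <<'E'
from h import *
plan([.617,-.2005,.126],np.pi/2-.03)
E
```

```text
clock: 10.32
position: [0.6174, -0.2001, 0.2494]
ee_rot: [-0.0, 1.0, 0.0, -0.0]
contact_force: [-0.6, 0.8, -0.0]
width: 0.59
clock 10.32 pos [ 0.6174 -0.2001  0.2494] yaw 1.571 F [-0.61  0.81 -0.01] T [ 0.06 -0.01 -0.04] w 0.59 q [-0.07  0.46  0.45 -0.   -1.56 -1.5 ]
row [ 0.04 -0.04 12.34] [ 0.   -0.    0.03]
```

```bash
python3 -m creep '0 0 5 0 0 .03 5;0 0 9 0 0 .03 5;0 0 11 0 0 .03 5;0 0 12 0 0 .03 5;0 0 12.3 0 0 .03 5;0 0 12.3 0 0 .03 5'
python3 -m creep '0 0 0 0 0 0 1;0 0 0 0 0 0 1;0 0 0 0 0 0 1;0 0 0 0 0 0 1;0 0 0 0 0 0 1;0 0 0 0 0 0 1;0 0 0 0 0 0 1'
python3 -c "
from h import *
plan([.617,-.2005,.126])"
```

```text
clock: 11.08
position: [0.6181, -0.1999, 0.1277]
ee_rot: [0.014, 1.0, -0.0, 0.001]
contact_force: [0.0, 0.6, -0.9]
width: 0.586
clock: 11.95
position: [0.6179, -0.2005, 0.1276]
ee_rot: [0.015, 1.0, -0.0, 0.001]
contact_force: [-0.5, -0.9, 5.7]
width: 0.142
clock 11.95 pos [ 0.6179 -0.2005  0.1276] yaw 1.542 F [-0.48 -0.89  5.7 ] T [-0.05  0.21 -0.03] w 0.142 q [-0.07  0.49  0.2   0.   -1.27 -1.53]
row [ 0.09 -0.01  0.16] [-0.001  0.001  0.   ]
```

```bash
python3 -m creep '0 0 -.1 0 0 0 1;0 0 -.2 0 0 0 1;0 0 -.2 0 0 0 1'
python3 -c "
from h import *
plan([.617,-.2005,.126])"
python3 -m creep '0 0 0 0 0 .07 1;0 0 0 0 0 .14 1;0 0 0 0 0 .2 1;0 0 0 0 0 .26 1;0 0 0 0 0 .32 1;0 0 0 0 0 .32 1'
python3 -c "
from h import *
plan([.617,-.2005,.126])"
```

```text
clock: 12.32
position: [0.617, -0.1999, 0.128]
ee_rot: [0.015, 1.0, 0.0, -0.001]
contact_force: [0.1, -0.3, -0.4]
width: 0.142
clock 12.32 pos [ 0.617  -0.1999  0.128 ] yaw 1.541 F [ 0.1  -0.28 -0.4 ] T [-0.12  0.09  0.04] w 0.142 q [-0.07  0.49  0.2  -0.   -1.28 -1.53]
row [-0.   -0.06  0.2 ] [ 0.001 -0.002  0.   ]
clock: 13.08
position: [0.6165, -0.201, 0.128]
ee_rot: [0.173, 0.985, -0.001, -0.001]
contact_force: [-2.0, -4.4, -2.7]
width: 0.14
clock 13.07 pos [ 0.6165 -0.201   0.128 ] yaw 1.224 F [-1.99 -4.44 -2.73] T [-2.06  0.64  1.29] w 0.14 q [-0.07  0.49  0.2   0.   -1.28 -1.84]
row [-0.03  0.07  0.2 ] [-0.002 -0.002 -0.   ]
```

The turn met 1.3 N·m at 0.32 rad, which looks like the hard stop. I'll go back and try the other way.

```bash
python3 -m creep '0 0 0 0 0 -.16 1;0 0 0 0 0 -.32 1;0 0 0 0 0 -.32 1'
python3 -c "
from h import *
plan([.617,-.2005,.126])"
python3 -m creep '0 0 0 0 0 -.08 1;0 0 0 0 0 -.16 1;0 0 0 0 0 -.24 1;0 0 0 0 0 -.32 1;0 0 0 0 0 -.4 1;0 0 0 0 0 -.4 1'
python3 -c "
from h import *
plan([.617,-.2005,.126])"
```

```text
clock: 13.45
position: [0.6172, -0.1998, 0.1284]
ee_rot: [0.015, 1.0, 0.0, -0.0]
contact_force: [-0.7, -1.0, -1.8]
width: 0.141
clock 13.45 pos [ 0.6172 -0.1998  0.1284] yaw 1.54 F [-0.68 -1.03 -1.83] T [-0.32  0.32 -0.02] w 0.141 q [-0.07  0.49  0.2  -0.   -1.28 -1.53]
row [ 0.02 -0.07  0.24] [ 0.001 -0.001  0.   ]
clock: 14.2
position: [0.6177, -0.1998, 0.1288]
ee_rot: [-0.183, 0.983, 0.0, 0.0]
contact_force: [-0.4, 0.4, -1.1]
width: 0.14
clock 14.2 pos [ 0.6177 -0.1998  0.1288] yaw 1.938 F [-0.38  0.35 -1.13] T [-0.01 -0.01 -0.  ] w 0.14 q [-0.07  0.49  0.2  -0.   -1.28 -1.13]
row [ 0.09 -0.04  0.28] [ 0.     0.001 -0.   ]
```

Free in this direction, with torque near 0. I'll continue to about 1.35 rad in all.

```bash
python3 -m creep '0 0 0 0 0 -.14 1;0 0 0 0 0 -.28 1;0 0 0 0 0 -.42 1;0 0 0 0 0 -.56 1;0 0 0 0 0 -.7 1;0 0 0 0 0 -.84 1;0 0 0 0 0 -.95 1;0 0 0 0 0 -.95 1'
python3 -c "
from h import *
plan([.617,-.2005,.126])"
python3 -m creep '0 0 -.3 0 0 0 1;0 0 -.6 0 0 0 1;0 0 -.9 0 0 0 1;0 0 -.9 0 0 0 1'
```

```text
clock: 15.2
position: [0.6174, -0.2002, 0.1287]
ee_rot: [-0.612, 0.791, 0.0, -0.0]
contact_force: [-0.0, -1.2, -0.9]
width: 0.144
clock 15.2 pos [ 0.6174 -0.2002  0.1287] yaw 2.888 F [-0.01 -1.15 -0.87] T [-0.33  0.23 -0.  ] w 0.144 q [-0.07  0.49  0.2  -0.   -1.28 -0.18]
row [0.04 0.03 0.27] [ 0. -0.  0.]
clock: 15.7
position: [0.6178, -0.2002, 0.1384]
ee_rot: [-0.613, 0.79, -0.0, 0.0]
contact_force: [0.2, -1.3, -0.6]
width: 0.147
```

```bash
python3 -m creep '0 0 -1.5 0 0 0 1;0 0 -4 0 0 0 1;0 0 -7 0 0 0 1;0 0 -10 0 0 0 1;0 0 -12.5 0 0 0 1;0 0 -14 0 0 0 1;0 0 -14.7 0 0 0 1;0 0 -14.7 0 0 0 1;0 0 -14.7 0 0 0 1'
python3 - <<'E'
from h import *
plan([.617,-.2,.285])
p,d=read_camera("scene");Q=pts("scene",d);h=cv2.cvtColor(p,cv2.COLOR_BGR2HSV)
m=(h[...,1]>120)&(h[...,0]>3)&(h[...,0]<16)&(h[...,2]>100)&(np.hypot(Q[...,0]-.617,Q[...,1]+.2)<.07)
print("cap",m.sum(),np.percentile(Q[m],[3,97],axis=0) if m.any() else "")
cv2.imwrite("pics/s6.png",cv2.resize(p[70:320,130:380],(750,600*5//5)))
E
```

```text
clock: 16.82
position: [0.6173, -0.1999, 0.284]
ee_rot: [-0.613, 0.79, 0.001, -0.0]
contact_force: [-0.4, -0.3, -0.5]
width: 0.146
clock 16.82 pos [ 0.6173 -0.1999  0.284 ] yaw 2.892 F [-0.42 -0.3  -0.5 ] T [-0.02  0.02  0.03] w 0.146 q [-0.07  0.46  0.54 -0.   -1.65 -0.18]
row [ 0.01  0.03 -0.1 ] [ 0.001  0.    -0.   ]
cap 47 [[ 0.60457588 -0.21131326  0.25393372]
 [ 0.64295552 -0.17349405  0.3018494 ]]
```

View pics/s6.png

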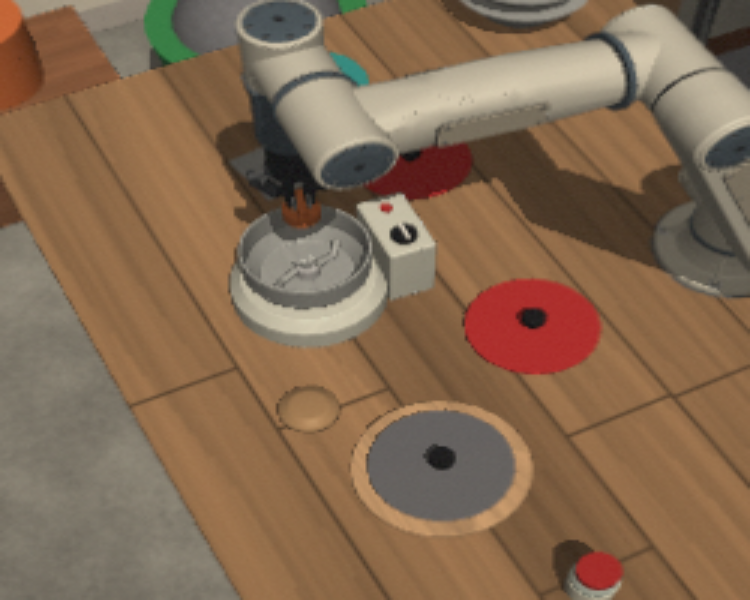

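The cap hangs upright in the gripper at crop (300,210), above the empty column. The lowest cap depth points are at z ≈ 0.254, about 10 cm above the rim. The lid is centred on the board at (441,460), and the loaf and jar are undisturbed. I'll let it settle and hand in.

```bash
python3 -m creep '0 0 0 0 0 0 1;0 0 0 0 0 0 1;0 0 0 0 0 0 1;0 0 0 0 0 0 1'
python3 -c "
from h import *
s=read_state();print(abs(s['joint_vel']).max(),s['width']);print(sign_off())"
```

```text
clock: 17.38
position: [0.6175, -0.2002, 0.2848]
ee_rot: [-0.613, 0.79, 0.0, -0.0]
contact_force: [0.5, 0.3, -1.6]
width: 0.144
0.0025404693932502462 0.1444778884713074
the job is handed in; nothing more can be done
None
```

I set the lid on the board and unscrewed the cap. I handed the job in at about 17 s with the cap still held, and `sign_off()` gives no verdict.

- **Lid:** I lifted it by the knob and set it down right way up. Its measured centre is within about 3 mm of the board's, and the fitted tilt is about 0.003 rad.
- **Cap:** Turning it clockwise seen from above met a hard stop, about 1.3 N·m at 0.32 rad. It ran freely counter-clockwise, so I turned it about 1.35 rad and it lifted off with almost no force.
- **Last checks:** The cap was upright in the gripper (opening about 12 mm), with its underside at z ≈ 0.254 m, 10 cm above the rim. The arm was still, and the bowl and column below were clear. The loaf and jar looked undisturbed; the scraper was mostly hidden behind the arm in the last picture, but nothing went near it.
- **Disagreements:** The two cameras differed by about 7 mm in x, so I used averages, and both grasps held. The opening reads about 2 mm under the true sizes of the knob and wing.

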